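# Sort the flute finisher's handful into the three trays

## Robot

A 7-joint arm with a two-finger parallel gripper is mounted at the origin on the work surface. World frame = base frame: x ahead of the robot, y to its left, z up, the work surface at z = 0. Lengths are in m, angles in degrees, forces in N, time in s.
With the tool pointing down it reaches from about 0.425 to 0.825 m from the base axis. Payload 3.6 kg.
Tool frame: the origin (TCP) lies at the centre of the arm's flange, where the gripper is bolted on; the fingertips stand 186 mm ahead of it and the grasp point (between the pads) lies manip.grip_depth ahead of it (manip.grip_depth is the distance from the TCP to the grasp point, in m); z points along the fingers, y is the line along which they close (so a half turn about z gives the same grasp; the last joint's range is limited). The gripper opens to 93 mm and grips with 3 to 60 N. Pads are 15 mm wide; open, the fingers measure 128 mm over their backs; the gripper's body (75 mm by 188 mm) begins 65 mm behind the grasp point.
Start: joints at [-73.711, 35.231, -0.722, 81.555, 0.464, 63.22, -2.315], TCP at [0.199, 0.619, 0.405] pointing down, gripper open.
Joint ranges: [-178.69, 178.69], [-17.37, 117.87], [-77.05, 75.6], [15.02, 138.74], [-78.02, 258.01], [0.78, 113.62], [-162.83, 162.83]. Speed limits (degrees/s): [159.86, 159.86, 180, 180, 180, 180, 180].

## Interface

Orientations are given as [roll, pitch, yaw] about the fixed x, y, z axes, in that order (R = Rz(yaw) Ry(pitch) Rx(roll)).
In Python, from workcell import manip, fingers, eyes gives the robot as it stands. The module is installed in compiled form; this text tells all that it offers. Calls block until the motion is done:
- manip.move_to(position, orientation): joint-space move of the TCP to a pose.
- manip.line_to(position, feed=0.15, orientation=None, contact_N=None): straight line of the TCP; orientation=None keeps the orientation; feed is the mean speed in m/s. With contact_N (N) it stops when the force on the tool has changed by that much, and returns True; else False.
- manip.movej(angles): joint-space move.
- fingers.move_gripper(opening): finger opening in m; the grip force is fixed at half the most; returns when the fingers have stopped.
- manip.sleep(seconds).
- manip.solve_ik(position, orientation): joint angles nearest the present ones, or None.
- manip.get_obs(): the state.
- eyes.capture(name): name is "scene" or "side" or "wrist"; returns a dict with "pixels" (400x640x3 uint8, red, green, blue), "z_map" (400x640 float32, m along the optical axis (not along the pixel's ray), 0 where there is no reading), "camera_matrix" (3x3 intrinsics, pixels), "distortion" ([k1, k2, p1, p2, k3] as OpenCV has them; the pictures are not rectified), "extrinsics" (4x4, takes a point from camera to world coordinates); the wrist camera has in their place "mount" (4x4, takes a point from camera to tool coordinates, whose origin is the TCP and whose axes are the flange's). Camera axes: x right, y down, z forward; pixel columns grow to the right and rows downward; lengths in m; the calibration is good to about 2 mm. A picture is of the moment at which its call begins: read the wrist's pose just before it.
A pose or a line that the arm cannot do raises manip.Unreachable and nothing moves.
- manip.finish_job(): hands the job in; it is judged then, once.
The state is a dict: "time": time; "qpos": joint angles; "qd": joint speeds; "effort": joint torques, N m; "eef_pos": TCP position; "eef_rot": TCP orientation; "force": force on the tool from outside, world axes, zero at the start; "wrist_torque": the same for the moment, N m; "gripper_width": finger opening in m; "finger_force": force on a finger pad.
Only numpy, scipy, OpenCV 4.12 (cv2) and the standard library are available. Lean on these libraries where they do the work, as an engineer would, in place of code of your own. Each camera call takes 0.05 s, during which the arm holds its last target. There are 200 camera calls.

## Task

Clear the bench by sorting the five loose pieces: the dark steel bending bar and the steel bore gauge go in the blue tray, the white bone spatula and the amber horn lip rest in the red tray, and the cork cap in the green tray. Lay each piece down inside its tray rather than dropping it, flat on the tray's floor and the same way up as it is now, with none lying on another or on a rim. Leave the amber lacquer jar and the copper tin where they are.

Things in the scene. Friction and masses are not known exactly. Their poses are not given: they have to be found in the camera images.
- bending_bar: dark grey plain square steel bar, 120 x 16 x 16 mm, 0.2 to 0.3 kg. Lies flat on the bench at the start. Origin: centre of its underside; x along its length, z up.
- bore_gauge: bright steel double-ended bore gauge: a square rod 10 x 10 mm and 100 mm long, its centre line 11 mm above the underside (so it spans z = 6 to 16 mm), with a brass end block 10 mm long and 22 x 22 mm at each end; 120 mm long overall, about 0.1 kg. Grip it across the rod. Lies flat on the bench at the start. Origin: centre of its underside; x along its length, z up.
- bone_spatula: white bone spatula, 120 mm long and 8 mm thick; the handle (x from -60 to +18 mm) is 14 mm wide, the round-ended blade (towards +x) 22 mm wide; about 25 g. Lies flat on the bench at the start. Origin: centre of its underside; x along its length, z up.
- lip_rest: amber horn lip rest, a saddle-shaped block 44 mm long, 24 mm wide, 12 mm high in the middle and 18 mm at its two ends; about 30 g. Lies flat on the bench at the start. Origin: centre of its underside; x along its length, z up.
- cork_cap: round cork cap standing on its head: the lower 15 mm is 46 mm in diameter, the narrower plug above it is 34 to 36 mm in diameter, 34 mm high in all; about 20 g. Grip it by the head or the plug. Origin: centre of its underside; z up.
- tray_blue: open rectangular tray, blue, 190 x 160 mm outside and 22 mm high, walls and floor 5 mm thick (inside 180 x 150 mm, 17 mm deep), fixed to the bench. Origin: centre of its underside (inner floor at z = +5 mm); x along the 190 mm side, z up. It is for the two steel pieces.
- tray_red: open rectangular tray, red, 190 x 160 mm outside and 22 mm high, walls and floor 5 mm thick (inside 180 x 150 mm, 17 mm deep), fixed to the bench. Origin: centre of its underside (inner floor at z = +5 mm); x along the 190 mm side, z up. It is for the bone and horn pieces.
- tray_green: open rectangular tray, green, 190 x 160 mm outside and 22 mm high, walls and floor 5 mm thick (inside 180 x 150 mm, 17 mm deep), fixed to the bench. Origin: centre of its underside (inner floor at z = +5 mm); x along the 190 mm side, z up. It is for the cork cap.
- lacquer_jar: bystander: closed amber glass jar with a brass cap, 52 mm in diameter and 62 mm high, loose; not to be moved. Origin: centre of its underside.
- thread_tin: bystander: round copper tin, 60 mm in diameter and 30 mm high, loose; not to be moved. Origin: centre of its underside.

How it is judged:
By the outcome, as a careful person would: the job done as asked, in the order asked, and still so for the second after the job is handed in, with the robot touching nothing.
It also fails if it takes over 128 s, if anything falls off the work surface, if the arm or the gripper's body presses on something with over 40 N, if the wrist force passes 120 N, or if a joint passes its speed limit or range.

## Working session

There is one attempt and no reset: what is moved stays moved. The work goes in short steps, each a Python script; the robot and the scene stay as the last script left them, time stands still between calls to the robot, and variables do not carry over. Pictures are saved under pics/ and viewed, at most 14 in all, crops included, and the job is handed in when it is done.

```bash
mkdir -p pics; ls; python3 - <<'E'
from workcell import manip, fingers, eyes
import cv2,numpy as np
print(manip.grip_depth); o=manip.get_obs(); print(o)
for n in ("scene","side"):
    c=eyes.capture(n); cv2.imwrite(f"pics/{n}0.png",c["pixels"][...,::-1]); np.savez(f"{n}0.npz",**c)
    print(n,c["camera_matrix"].round(1).tolist(),np.round(c["distortion"],4),c["extrinsics"].round(3).tolist(), (c["z_map"]>0).mean())
E
```

```text
pics
0.1673
{'time': 0.0, 'qpos': array([-73.71217408,  35.28805869,  -0.72320033,  81.63959005,
         0.46476476,  63.22080333,  -2.31439032]), 'qd': array([-0.01891165, -0.0214698 , -0.08702722, -0.02773231,  0.10970204,
        0.07481075,  0.00437503]), 'effort': array([ 4.71727835e-04, -4.58942914e+01,  2.08991775e-01, -1.65743601e+01,
       -6.11617765e-02,  2.04463012e-02,  2.43848363e-04]), 'eef_pos': array([0.19865536, 0.61856577, 0.40360409]), 'eef_rot': array([-1.79854455e+02,  2.48743450e-03,  1.62198578e+02]), 'force': array([ 1.15219145, -0.25074553, -0.84893419]), 'wrist_torque': array([-0.04677466, -0.00058476, -0.02188376]), 'finger_force': 0.0, 'gripper_width': 0.09292298686192321}
scene [[418.2, 0.0, 319.0], [0.0, 418.2, 196.2], [0.0, 0.0, 1.0]] [0.0122 0.     0.     0.     0.    ] [[-0.726, 0.438, -0.529, 1.132], [0.687, 0.485, -0.541, 0.583], [0.019, -0.757, -0.653, 0.712], [0.0, 0.0, 0.0, 1.0]] 0.99594921875
side [[483.2, 0.0, 326.1], [0.0, 483.2, 201.0], [0.0, 0.0, 1.0]] [-0.0791  0.      0.      0.      0.    ] [[0.809, -0.455, 0.372, 0.057], [-0.588, -0.63, 0.508, -0.706], [0.003, -0.629, -0.777, 1.103], [0.0, 0.0, 0.0, 1.0]] 0.99608984375
```

View pics/scene0.png

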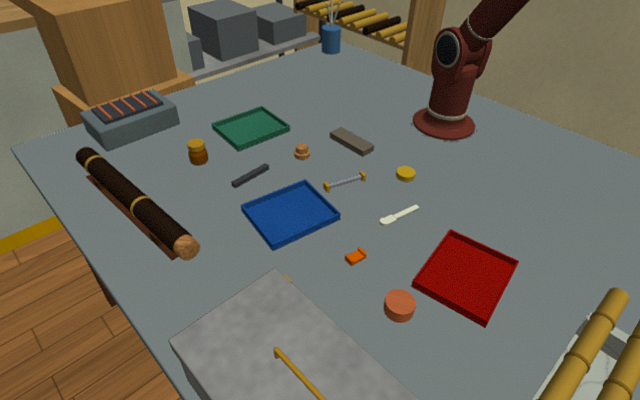

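View pics/side0.png

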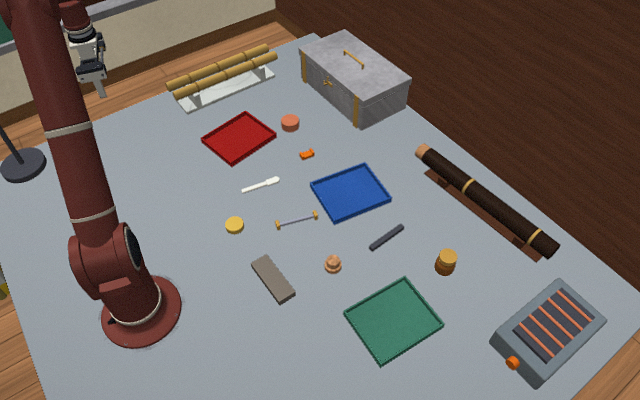

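Scene view: bar (251,175), gauge (345,181), spatula (400,214), lip rest (356,256), cork (302,151), blue tray (290,213), red (466,277), green (251,127), with jar (198,152) and tin (399,305) as bystanders. The side view shows the same layout: bar (387,237), gauge (297,219), spatula (261,184), lip rest (307,154), cork (333,263).

```bash
cat > H.py <<'E'
import numpy as np, cv2
from scipy.spatial.transform import Rotation as R
def pose(p,rpy):
    T=np.eye(4); T[:3,:3]=R.from_euler('xyz',rpy,degrees=True).as_matrix(); T[:3,3]=p; return T
def ray(c,uv,T):
    uv=np.asarray(uv,float).reshape(-1,1,2)
    n=cv2.undistortPoints(uv,np.asarray(c["camera_matrix"]),np.asarray(c["distortion"]))[:,0]
    d=np.c_[n,np.ones(len(n))]@T[:3,:3].T
    return T[:3,3],d
def plane(c,uv,T,z):
    o,d=ray(c,uv,T); return o+d*((z-o[2])/d[:,2])[:,None]
def tri(c1,u1,T1,c2,u2,T2):
    o1,d1=ray(c1,u1,T1);o2,d2=ray(c2,u2,T2); out=[]
    for a,b in zip(d1,d2):
        s=np.linalg.lstsq(np.c_[a,-b],o2-o1,rcond=None)[0]
        p,q=o1+s[0]*a,o2+s[1]*b; out.append(np.r_[(p+q)/2,np.linalg.norm(p-q)])
    return np.array(out)
E
python3 - <<'E'
from H import *
a=np.load("scene0.npz");b=np.load("side0.npz")
P=dict(bar=((251,175),(387,237)),gauge=((345,181),(297,219)),spat=((400,214),(261,184)),lip=((356,256),(307,154)),cork=((302,151),(333,263)),blue=((290,213),(351,192)),red=((466,277),(239,138)),green=((251,127),(393,320)),jar=((198,152),(446,262)),tin=((399,305),(290,123)),disc=((405,173),(234,225)),brick=((351,140),(273,278)))
for k,(u,v) in P.items():
    print(k,tri(a,[u],a["extrinsics"],b,[v],b["extrinsics"])[0].round(3))
from workcell import manip
m=__import__("workcell").eyes.capture("wrist"); print(m["mount"].round(3).tolist(),m["camera_matrix"].round(1).tolist(),m["distortion"])
E
```

```text
bar [ 0.64  -0.191  0.008  0.004]
gauge [0.472 0.003 0.012 0.004]
spat [0.46  0.181 0.006 0.004]
lip [0.643 0.201 0.008 0.004]
cork [ 0.467 -0.175  0.015  0.003]
blue [ 0.659 -0.004  0.007  0.004]
red [0.507 0.397 0.003 0.002]
green [ 0.492 -0.389  0.008  0.002]
jar [ 0.702 -0.353  0.029  0.004]
tin [0.676 0.348 0.014 0.002]
disc [0.319 0.089 0.01  0.   ]
brick [ 0.316 -0.12   0.014  0.002]
[[0.0, -0.954, -0.301, 0.083], [1.0, 0.0, 0.001, 0.0], [-0.0, -0.301, 0.954, 0.02], [0.0, 0.0, 0.0, 1.0]] [[289.2, 0.0, 321.6], [0.0, 289.2, 194.1], [0.0, 0.0, 1.0]] [0.01720253 0.         0.         0.         0.        ]
```

```bash
cat > shots.py <<'E'
import pickle,sys
from H import *
from workcell import manip,fingers,eyes
def shot(tag):
    o=manip.get_obs(); c=dict(eyes.capture("wrist")); c["T"]=pose(o["eef_pos"],o["eef_rot"])@c["mount"]
    pickle.dump(c,open(f"{tag}.pkl","wb")); return c
E
python3 - <<'E'
from shots import *
im=[]
for i,y in enumerate([.3,.15,0,-.15,-.3]):
    manip.move_to([.56,y,.38],[180,0,90]); manip.sleep(.3); c=shot(f"w{i}"); o=manip.get_obs()
    print(o["time"],o["qpos"].round(0),o["eef_pos"].round(3),o["eef_rot"].round(1)); im.append(c["pixels"][...,::-1])
cv2.imwrite("pics/w.png",cv2.resize(np.vstack([np.hstack([im[0],im[1]]),np.hstack([im[3],im[4]])]),(800,500),interpolation=cv2.INTER_AREA))
E
```

```text
2.2583 [-41.  36.  18.  86. -12.  59. -20.] [0.56 0.3  0.38] [-180.   -0.   90.]
3.2583 [-29.  31.  18.  96. -11.  55.  -6.] [0.56  0.151 0.38 ] [-180.    -0.    90.1]
4.2583 [-14.  30.  18.  99. -11.  53.   9.] [0.56  0.001 0.38 ] [-180.    -0.    90.1]
5.2583 [  1.  31.  18.  96. -12.  55.  24.] [ 0.56  -0.149  0.38 ] [180.   -0.   90.1]
6.2583 [ 16.  36.  18.  87. -12.  59.  37.] [ 0.56  -0.299  0.38 ] [180.   -0.   90.1]
```

View pics/w.png

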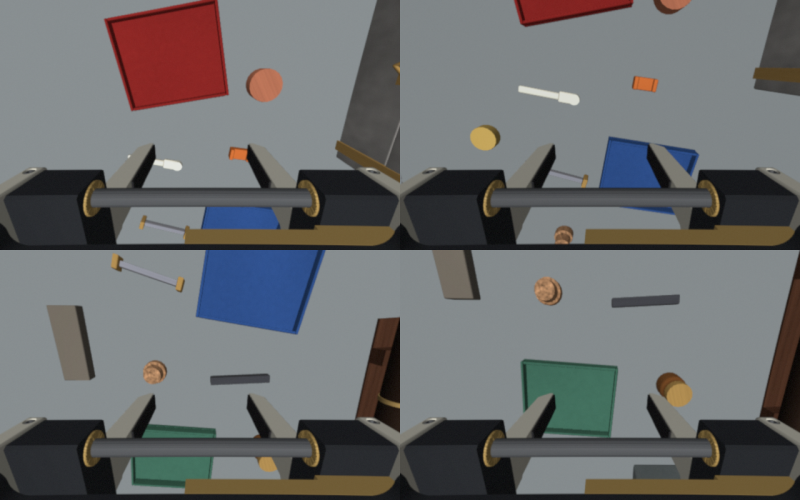

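Wrist montage: pieces are clear in the upper (unobstructed) half. Spatula and lip rest are in shot 1, gauge in shots 2 and 3, bar and cork in shots 3 and 4, and the trays in 0, 3 and 4. Next I'll segment and triangulate.

```bash
cat > det.py <<'E'
from H import *
import pickle
rng=dict(bar=((0,0,15),(179,75,85)),gauge=((14,90,90),(32,255,255)),spat=((0,0,185),(179,70,255)),lip=((4,190,120),(16,255,255)),cork=((3,60,90),(22,185,255)),
 blue=((105,140,40),(125,255,255)),red=((0,190,40),(3,255,255)),green=((65,80,30),(90,255,255)))
def proj(c,T,p):
    q=np.linalg.inv(T)@np.r_[p,1]; return cv2.projectPoints(q[None,:3],np.zeros(3),np.zeros(3),np.asarray(c["camera_matrix"]),np.asarray(c["distortion"]))[0].ravel()
def det(c,T,name,guess,n=1,maxd=60,rows=400):
    hsv=cv2.cvtColor(c["pixels"],cv2.COLOR_RGB2HSV); m=cv2.inRange(hsv,*[np.array(x) for x in rng[name]])
    if name=='red': m|=cv2.inRange(hsv,np.array((174,190,40)),np.array((179,255,255)))
    m[rows:]=0; u=proj(c,T,guess)
    cs=[k for k in cv2.findContours(m,cv2.RETR_EXTERNAL,cv2.CHAIN_APPROX_NONE)[0] if cv2.contourArea(k)>8]
    def cen(k): M=cv2.moments(k); return np.array([M['m10'],M['m01']])/M['m00']
    cs=[k for k in cs if np.linalg.norm(cen(k)-u)<maxd]
    cs=sorted(cs,key=lambda k:-cv2.contourArea(k))[:n]
    return [(cen(k),cv2.contourArea(k),k) for k in cs]
E
cat > d1.py <<'E'
from det import *
W={i:pickle.load(open(f"w{i}.pkl","rb")) for i in range(5)}
S={k:dict(np.load(k+"0.npz")) for k in("scene","side")}
for k in S: S[k]["T"]=S[k]["extrinsics"]
A={**{f"w{i}":W[i] for i in W},**S}
G=dict(bar=[.64,-.191,.008],gauge=[.472,.003,.011],spat=[.46,.181,.004],lip=[.643,.201,.008],cork=[.467,-.175,.017],blue=[.659,-.004,.02],red=[.507,.397,.02],green=[.492,-.389,.02])
V=dict(bar="w3 w4",gauge="w2 w3",spat="w1 w2",lip="w1 w2",cork="w3 w4",blue="scene side w3",red="scene side w0",green="scene side w4")
for k,v in V.items():
    D=[]
    for n in v.split():
        c=A[n]; d=det(c,c["T"],k,G[k],2 if k=="gauge" else 1,rows=225 if n[0]=='w' and k not in("red","green","blue") else 400)
        if not d: print(k,n,"none"); continue
        ps=np.array([x[0] for x in d]); ps=ps[np.argsort(ps[:,0])]
        if k=="gauge": ps=np.vstack([ps,ps.mean(0)])
        r=cv2.minAreaRect(d[0][2]); print(k,n,ps.round(1).tolist(),[x[1] for x in d],np.round(r[1],1))
        D.append((c,ps))
    if len(D)>1: print("   tri",tri(D[0][0],D[0][1],D[0][0]["T"],D[1][0],D[1][1],D[1][0]["T"]).round(4).tolist())
E
python3 d1.py
```

```text
bar w3 [[383.6, 206.1]] [1156.0] [13.5 93.3]
bar w4 [[392.5, 81.6]] [1460.5] [ 14.8 107.8]
   tri [[0.6419, -0.1908, 0.0076, 0.0002]]
gauge w2 [[203.1, 160.9], [291.8, 187.2], [247.4, 174.0]] [142.0, 119.5] [10.  20.7]
gauge w3 [[183.6, 17.7], [287.3, 54.3], [235.4, 36.0]] [200.5, 182.0] [10.4 23.7]
   tri [[0.4185, 0.0191, 0.0161, 0.0011], [0.5241, -0.0139, 0.014, 0.0004], [0.4703, 0.003, 0.0154, 0.001]]
spat w1 [[243.7, 151.9]] [1053.0] [99.1 16.9]
spat w2 [[239.1, 12.4]] [1448.5] [114.4  23.2]
   tri [[0.4686, 0.1782, 0.0033, 0.0072]]
lip w1 none
lip w2 none
cork w3 [[246.6, 195.3]] [1046.0] [36. 36.]
cork w4 [[236.0, 65.0]] [1445.5] [44. 42.]
   tri [[0.4675, -0.1748, 0.0132, 0.0]]
blue scene [[289.5, 213.4]] [3836.5] [54.7 87.1]
blue side [[349.9, 192.4]] [2811.5] [47.5 70.2]
blue w3 [[413.4, 58.8]] [21260.0] [187.4 138.6]
   tri [[0.6583, -0.004, 0.0055, 0.0002]]
red scene [[465.8, 276.2]] [5592.5] [85.  73.4]
red side [[238.3, 137.6]] [2093.0] [40.1 66.3]
red w0 [[277.7, 41.6]] [180.5] [24.3 38.4]
   tri [[0.5061, 0.3972, 0.0045, 0.0005]]
green scene [[250.1, 127.6]] [1910.0] [35.  73.1]
green side [[392.8, 320.3]] [4825.5] [68.  78.8]
green w4 [[276.6, 232.3]] [14058.5] [153.9 114.3]
   tri [[0.4934, -0.3894, 0.0063, 0.0011]]
```

```bash
python3 - <<'E'
from shots import *
G=dict(red=[.506,.397],lip=[.643,.201],spat=[.465,.179],gauge=[.471,.003],blue=[.658,-.004],bar=[.642,-.191],cork=[.467,-.175],green=[.493,-.389])
im=[]
for k,(x,y) in G.items():
    for j,(dy,z) in enumerate([(.12,.40),(.09,.42)] if k in("red","blue","green") else [(.045,.34),(.095,.34)]):
        try: manip.move_to([x,y-dy,z],[180,0,90])
        except manip.Unreachable: print(k,j,"unreach"); continue
        manip.sleep(.25); c=shot(f"{k}{j}")
        if j==0: im.append(c["pixels"][:260,:,::-1])
print(manip.get_obs()["time"],len(im))
cv2.imwrite("pics/t.png",cv2.resize(np.vstack([np.hstack(im[i:i+2]) for i in (0,2,4,6)]),(738,600),interpolation=cv2.INTER_AREA))
E
```

```text
20.9917 8
```

View pics/t.png

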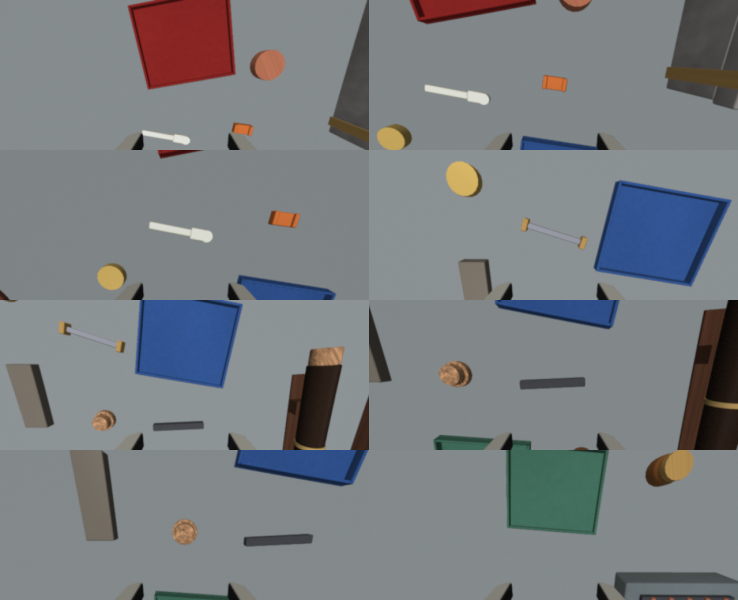

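Montage: every piece is clear in its own frame, e.g. lip rest at (554,83), spatula at (180,232), gauge at (555,233), bar at (552,383) and cork at (185,531). The red and green trays touch the top edge in frame 0, so their corners come from frame 1.

```bash
cat > d2.py <<'E'
from det import *
rng["lip"]=((3,150,110),(16,255,255))
G=dict(red=[.506,.397,.02],lip=[.643,.201,.01],spat=[.465,.179,.004],gauge=[.471,.003,.011],blue=[.658,-.004,.02],bar=[.642,-.191,.008],cork=[.467,-.175,.017],green=[.493,-.389,.02])
def order(b): c=b.mean(0); return b[np.argsort(np.arctan2(*(b-c).T[::-1]))]
def quad(k):
    h=cv2.convexHull(k); q=cv2.approxPolyN(h,4,ensure_convex=True).reshape(-1,2).astype(float); return order(q)
def yaw(a,b): return np.degrees(np.arctan2(*(b-a)[1::-1]))
for k in G:
    D=[]
    for j in (0,1):
        c=pickle.load(open(f"{k}{j}.pkl","rb")); d=det(c,c["T"],k,G[k],2 if k=="gauge" else 1,rows=260)
        if not d: print(k,j,"none", cv2.cvtColor(c["pixels"],cv2.COLOR_RGB2HSV)[tuple(proj(c,c["T"],G[k]).astype(int)[::-1])]); continue
        kk=d[0][2]
        if k=="gauge": u=np.array([x[0] for x in d]); u=u[np.argsort(u[:,0])]
        elif k=="cork": u=np.array([d[0][0]])
        elif k in("red","blue","green"): u=quad(kk)
        else: u=np.vstack([order(cv2.boxPoints(cv2.minAreaRect(kk))),d[0][0]])
        print(k,j,"rows",kk[:,0,1].min(),kk[:,0,1].max(),"area",d[0][1]); D.append((c,u))
    if len(D)==2:
        t=tri(D[0][0],D[0][1],D[0][0]["T"],D[1][0],D[1][1],D[1][0]["T"]); print("  tri",t.round(4).tolist())
    h=dict(red=.022,blue=.022,green=.022,lip=.015,spat=.008,gauge=.011,bar=.016,cork=.02)[k]
    for c,u in D:
        p=plane(c,u,c["T"],h); q=p[:4] if len(p)>2 else p
        print("  plane",p[:,:2].round(4).tolist(),"ctr",q[:,:2].mean(0).round(4), "sides",[(round(float(np.linalg.norm(q[i]-q[(i+1)%len(q)])),4),round(float(yaw(q[i],q[(i+1)%len(q)])),1)) for i in range(len(q))])
E
python3 d2.py
```

```text
red 0 rows 0 152 area 4805.0
red 1 rows 16 150 area 3318.0
  tri [[0.4253, 0.4399, 0.1061, 0.0011], [0.6616, 0.5698, -0.3319, 0.0132], [0.6005, 0.3343, 0.0566, 0.0015], [0.6042, 0.4312, 0.8145, 0.0004]]
  plane [[0.4008, 0.4643], [0.5879, 0.4643], [0.6096, 0.3316], [0.4276, 0.3028]] ctr [0.5065 0.3908] sides [(0.187, 0.0), (0.1345, -80.7), (0.1843, -171.0), (0.1637, 99.4)]
  plane [[0.4011, 0.4541], [0.5838, 0.4845], [0.6107, 0.3285], [0.4192, 0.3531]] ctr [0.5037 0.4051] sides [(0.1852, 9.4), (0.1583, -80.2), (0.1931, 172.7), (0.1026, 100.2)]
lip 0 rows 131 158 area 827.0
lip 1 rows 79 108 area 950.0
  tri [[0.6241, 0.2154, 0.0096, 0.0003], [0.667, 0.2092, 0.0074, 0.0001], [0.6633, 0.1866, 0.0154, 0.0004], [0.6205, 0.1931, 0.0176, 0.0007], [0.6437, 0.2012, 0.0104, 0.0002]]
  plane [[0.6245, 0.2159], [0.6664, 0.21], [0.6635, 0.1865], [0.6207, 0.1927], [0.6437, 0.2018]] ctr [0.6438 0.2013] sides [(0.0423, -8.0), (0.0237, -97.0), (0.0433, 171.8), (0.0235, 80.6)]
  plane [[0.6242, 0.215], [0.6663, 0.2088], [0.6631, 0.1866], [0.62, 0.1931], [0.6436, 0.201]] ctr [0.6434 0.2009] sides [(0.
[... 2323 characters left out ...]
ne [[0.4676, -0.1739]] ctr [ 0.4676 -0.1739] sides [(0.0, 0.0)]
  plane [[0.4676, -0.1751]] ctr [ 0.4676 -0.1751] sides [(0.0, 0.0)]
green 0 rows 0 145 area 22792.0
green 1 rows 17 164 area 20395.5
  tri [[0.3304, -0.2253, -0.2966, 0.0082], [0.6002, -0.3109, -0.0051, 0.0002], [0.5858, -0.4754, 0.0063, 0.0005], [0.3951, -0.459, 0.0219, 0.001]]
  plane [[0.4057, -0.3193], [0.5929, -0.3188], [0.5817, -0.4731], [0.3946, -0.4591]] ctr [ 0.4937 -0.3926] sides [(0.1872, 0.1), (0.1547, -94.1), (0.1876, 175.7), (0.1403, 85.5)]
  plane [[0.4071, -0.3023], [0.593, -0.3166], [0.5823, -0.4722], [0.3956, -0.4588]] ctr [ 0.4945 -0.3875] sides [(0.1864, -4.4), (0.156, -93.9), (0.1872, 175.9), (0.157, 85.8)]
```

Positions agree across views: bar z about 0.008, gauge 0.015, lip 0.010, spatula 0.007, cork 0.013, and tray floors about 0.005. Starting with the bar.

```bash
cat > act.py <<'E'
from shots import *
TR=dict(blue=(.658,-.0043,-9.2),red=(.506,.392,9.4),green=(.4945,-.3875,-4.3))
P=dict(bar=(.641,-.1908,2.8,.016,"blue",(0,30)),gauge=(.4717,.002,-17.2,.010,"blue",(0,-32)),
 spat=(.462,.1797,-12.3,.014,"red",(0,30)),lip=(.6436,.2011,-8.2,.024,"red",(0,-30)),cork=(.4676,-.1748,-4.3,.046,"green",(0,0)))
HOV=.31
def say(t): o=manip.get_obs(); print(t,"t",round(o["time"],2),"w",round(o["gripper_width"],4),"ff",round(float(np.max(o["finger_force"])),1),"z",round(o["eef_pos"][2],4),"F",o["force"].round(1))
def pick(k):
    x,y,a,w,tr,(lx,ly)=P[k]
    off=min((0,180),key=lambda b:abs(q[6]) if (q:=manip.solve_ik([x,y,HOV],[180,0,a+b])) is not None else 999)
    fingers.move_gripper(min(.09,w+.03))
    manip.move_to([x,y,HOV],[180,0,a+off])
    manip.line_to([x,y,.23],.2)
    print("hit",manip.line_to([x,y,.189],.06,contact_N=12)); z=manip.get_obs()["eef_pos"][2]
    fingers.move_gripper(max(0,w-.02)); say(k+" gripped")
    manip.line_to([x,y,HOV],.15); say("lifted"); return off,z
def place(k,off,z):
    w=manip.get_obs()["gripper_width"]; _,_,a0,_,tr,l=P[k]; X,Y,a=TR[tr]; c,s=np.cos(np.radians(a)),np.sin(np.radians(a))
    x,y=X+(c*l[0]-s*l[1])/1e3,Y+(s*l[0]+c*l[1])/1e3
    manip.move_to([x,y,HOV],[180,0,a+off]); manip.line_to([x,y,z+.02],.15); say("over")
    manip.sleep(.2); print("hit",manip.line_to([x,y,z+.0045],.03,contact_N=5)); say("down")
    fingers.move_gripper(w+.014); manip.sleep(.1); manip.line_to([x,y,HOV],.12); say("released")
E
python3 -c "
from act import *
k='bar'; off,z=pick(k); w=manip.get_obs()['gripper_width']
if w>.012: place(k,off,z)
"
```

```text
hit False
bar gripped t 25.39 w 0.0154 ff 30.0 z 0.1892 F [-0.3  1.   0.6]
lifted t 26.35 w 0.0158 ff 30.0 z 0.3087 F [-0.2 -0.  -2.3]
over t 28.05 w 0.0158 ff 30.0 z 0.2102 F [-0.7  0.7 -1.7]
hit True
down t 28.76 w 0.0154 ff 30.0 z 0.194 F [-0.6  0.2  5.5]
released t 30.48 w 0.0298 ff 0.0 z 0.309 F [ 0.1 -0.5  0.1]
```

```bash
python3 -c "
from act import *
for k,m in (('gauge',.006),('spat',.010)):
    off,z=pick(k); w=manip.get_obs()['gripper_width']
    if w<m or w>P[k][3]+.004: print('BAD'); break
    c=shot(k+'_held'); cv2.imwrite(f'pics/{k}_held.png',c['pixels'][...,::-1])
    place(k,off,z)
"
```

```text
hit False
gauge gripped t 35.0 w 0.0099 ff 30.0 z 0.1891 F [0.1 0.1 1.3]
lifted t 35.96 w 0.0096 ff 30.0 z 0.3093 F [ 0.3 -0.4 -1.1]
over t 37.6 w 0.0097 ff 30.0 z 0.2101 F [ 0.6  0.3 -0.7]
hit True
down t 38.29 w 0.0096 ff 30.0 z 0.1941 F [0.6 0.1 3.8]
released t 40.01 w 0.0239 ff 0.0 z 0.3091 F [ 0.3 -0.2 -0.6]
hit False
spat gripped t 43.67 w 0.0132 ff 30.0 z 0.1891 F [ 0.1 -0.6  2.2]
lifted t 44.62 w 0.0135 ff 30.0 z 0.3093 F [-0.1  0.3 -1. ]
over t 46.47 w 0.0134 ff 30.0 z 0.21 F [-1.3 -0.5 -0. ]
hit True
down t 47.16 w 0.0131 ff 30.0 z 0.1939 F [ 0.  -0.2  2. ]
released t 48.87 w 0.0275 ff 0.0 z 0.309 F [-0.8  0.5  0.1]
```

```bash
python3 -c "
from act import *
for k,m in (('lip',.020),('cork',.040)):
    off,z=pick(k); w=manip.get_obs()['gripper_width']
    if w<m or w>P[k][3]+.004: print('BAD'); break
    place(k,off,z)
im=[]
for k in TR:
    x,y,a=TR[k]; manip.move_to([x,y-.09,.42],[180,0,90]); manip.sleep(.25); im.append(shot('end_'+k)['pixels'][:200,100:540,::-1])
im.append(eyes.capture('side')['pixels'][90:290,120:560,::-1])
cv2.imwrite('pics/end.png',cv2.resize(np.vstack([np.hstack(im[:2]),np.hstack(im[2:])]),(800,364)))
say('end')
"
```

```text
hit False
lip gripped t 52.52 w 0.0235 ff 30.0 z 0.1892 F [-0.1 -0.6  1.3]
lifted t 53.48 w 0.0235 ff 30.0 z 0.3089 F [ 0.6 -0.7 -0.7]
over t 55.15 w 0.0234 ff 30.0 z 0.2099 F [0.3 0.8 0.1]
hit True
down t 55.85 w 0.0238 ff 30.0 z 0.1941 F [-0.  -0.4  3.3]
released t 57.56 w 0.0377 ff 0.0 z 0.3091 F [ 0.2 -0.1 -0.1]
hit False
cork gripped t 62.29 w 0.0449 ff 30.0 z 0.1891 F [-0.6  0.1  1.7]
lifted t 63.25 w 0.045 ff 30.0 z 0.3092 F [ 0.6  0.5 -0.4]
over t 64.94 w 0.0448 ff 30.0 z 0.21 F [0.5 0.  0.1]
hit True
down t 65.64 w 0.0453 ff 30.0 z 0.1941 F [-0.7  0.3  4.5]
released t 67.35 w 0.059 ff 0.0 z 0.309 F [ 0.2  0.7 -0.3]
end t 73.94 w 0.0591 ff 0.0 z 0.42 F [ 0.1 -0.1  0.4]
```

View pics/end.png

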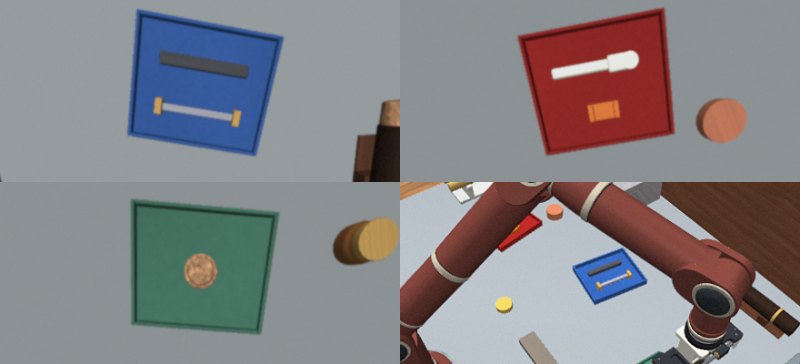

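The final frames show the bar (204,65) and gauge (197,111) flat in blue, the spatula (595,66) and lip rest (604,111) flat in red, and the cork upright (201,270) in green. All are clear of the rims and each other, and the jar and tin look undisturbed.

```bash
python3 -c "
from workcell import manip
print(manip.finish_job())"
```

```text
the job is handed in; nothing more can be done
None
```

The job is handed in at about 74 s on the robot's clock: all five pieces are flat inside their correct trays, clear of the rims and each other, and the jar and tin were left alone.

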